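# Fetch the large bearing from behind the jar and knob

## Task

I need the larger of the two ball bearings, which lies in the rear bay of its wooden parts tray behind a screw jar and a knob. First move that jar and that knob out of the way onto the black rubber mat, both standing upright; then, while they wait there, lay the bearing flat and centred on the top of the round steel stand; last, put the jar and the knob back upright, each exactly where it stood. Do not disturb the other tray's things.

Things in the scene. Friction and masses are not known exactly. Their poses are not given: they have to be found in the camera images.
- tray_a: the tray with the LARGER bearing: fixed wood, 176 x 164 mm, 6 mm floor, lips 14 mm high at front and sides. Origin on the bench under it; floor x -74 to 102, y +-82 mm; +x to the rear bay (away from the robot, yaw varies). Bay: between two rails 24 mm high, 78 mm apart, x 24 to 100 mm, open at both ends, bearing at x 35. Jar and knob stand before it at x -22, y +32 and -32 mm (sides vary), 9 mm apart.
- tray_b: the tray with the smaller bearing, of the same form and make as tray_a; nothing in it is to be disturbed.
- knob_a_center (a point): knob of tray_a (dark metal): turned machine knob standing on its flange, 52 mm high: flange 48 mm across (0 to 13 mm up), waist 29 mm, rounded head 46 mm across (29 to 52 mm up; grip the head). Point at its centre, 26 mm above its underside; z up. 0.15 kg. Neighbour 9 mm away in y: grip along the tray's x, above the 24 mm rails. To be cleared and put back.
- jar_a_center (a point): jar of tray_a (red lid): glass jar of screws with a tin lid, 62 mm across, 82 mm high; grip the straight glass side or lid. Point on its axis, 41 mm above its underside; z up. About 0.24 kg. Neighbour 9 mm away in y: grip along the tray's x, above the 24 mm rails. To be cleared and put back.
- bearing_a_center (a point): the larger ball bearing, a flat ring 60 mm across and 18 mm high, lying flat in the rear bay of tray_a; grip the outer ring along the tray's x (the rails leave no finger room in y). The point is at its centre, 9 mm above its underside; z is its axis. 0.12 kg.
- knob_b_center (a point): knob of tray_b (brass coloured), same size as the other; leave alone.
- jar_b_center (a point): jar of tray_b (green lid), same size as the other; leave alone.
- bearing_b_center (a point): the smaller ball bearing, 42 mm across and 13 mm high, in tray_b; leave alone.
- mat_top (a point): fixed black rubber mat, the side area: 200 mm (x) by 140 mm (y), 3 mm thick. The point is the centre of its upper face; x along its length.
- stand_top (a point): fixed round steel bearing stand: foot 110 mm across, round pedestal 80 mm across, flat dark-faced top 20 mm above the bench. The point is the centre of the top face.
Not all that is in view belongs to the job. Of the things shaped like the part that bears stand_top, the bare steel one is meant.

How it is judged:
By the outcome, as a careful person would: the job done as asked, in the order asked, and still so for the second after the job is handed in, with the robot touching nothing.
It also fails if it takes over 144 s, if anything falls off the work surface, if the arm or the gripper's body presses on something with over 40 N, if the wrist force passes 120 N, or if a joint passes its speed limit or range.

## Robot

A 6-joint arm with a two-finger parallel gripper is mounted at the origin on a cart in front of the work surface, level with it; the furniture and walls round the work are solid. World frame = base frame: x ahead of the robot, y to its left, z up, the work surface at z = 0. Lengths are in m, angles in degrees, forces in N, time in s.
With the tool pointing down it reaches from about 0.35 to 1 m from the base axis. Payload 7.1 kg.
Tool frame: the origin (TCP) lies at the very end of the fingers, on their centre line; the grasp point (between the pads) lies 19 mm behind it; z points along the fingers, y is the line along which they close (so a half turn about z gives the same grasp; the last joint's range is limited). The gripper opens to 85 mm and grips with 20 to 120 N. Pads are 22 mm wide; open, the fingers measure 114 mm over their backs; the gripper's body (76 mm by 85 mm) begins 54 mm behind the grasp point. The pads swing forward as they close: fully open they stand 13 mm farther back than shut.
Start: joints at [65.088, 24.242, 93.386, -0, 62.372, -1.089], TCP at [0.252, 0.572, 0.208] pointing down, gripper open.
Joint ranges: [-172.04, 172.04], [-51.8, 120.97], [4.93, 147.93], [-75.15, 255.16], [6.16, 154.13], [-145.62, 145.62]. Speed limits (degrees/s): [136.94, 136.94, 172.46, 180, 180, 180].

## Interface

Orientations are given as a 3x3 rotation matrix whose columns are the frame's x, y, z axes.
In Python, from station import * gives the robot as it stands. The module is installed in compiled form; this text tells all that it offers. Calls block until the motion is done:
- reach(position, orientation): joint-space move of the TCP to a pose.
- move_straight(position, attitude=None, speed=0.15): straight line of the TCP; attitude=None keeps the orientation; speed is the mean speed in m/s.
- movej(angles): joint-space move.
- grip(opening, effort=None): opening from 0.0 (shut) to 1.0 (fully open); effort is the grip in N (None keeps the last); returns when the fingers have stopped.
- sleep(seconds).
- ik(position, orientation): joint angles nearest the present ones, or None.
- read_state(): the state.
- camera(name): name is "side" or "top"; returns a dict with "img" (400x640x3 uint8, red, green, blue), "camera_matrix" (3x3 intrinsics, pixels), "k1" (the pictures are not rectified: a ray, as slopes to the right and down, at radius r is drawn at 1 + k1 r^2 times it, then the intrinsics apply), "R" (3x3) and "t" (3): a world point X has camera coordinates R X + t. Camera axes: x right, y down, z forward; pixel columns grow to the right and rows downward; lengths in m; the calibration is good to about 2 mm. A picture is of the moment at which its call begins. There is no depth.
A pose or a line that the arm cannot do raises MotionError and nothing moves.
- finish_job(): hands the job in; it is judged then, once.
The state is a dict: "time_s": time; "joints": joint angles; "dq": joint speeds; "joint_torque": joint torques, N m; "tool_pos": TCP position; "eef_rot": TCP orientation; "ft_force": force on the tool from outside, world axes, zero at the start; "ft_torque": the same for the moment, N m; "opening": opening from 0.0 (shut) to 1.0 (fully open); "gripper_force": force on a finger pad.
Only numpy, scipy, OpenCV 4.12 (cv2) and the standard library are available. Lean on these libraries where they do the work, as an engineer would, in place of code of your own. Each camera call takes 0.05 s, during which the arm holds its last target. There are 200 camera calls.

## Working session

There is one attempt and no reset: what is moved stays moved. The work goes in short steps, each a Python script; the robot and the scene stay as the last script left them, time stands still between calls to the robot, and variables do not carry over. Pictures are saved under pics/ and viewed, at most 14 in all, crops included, and the job is handed in when it is done.

```bash
mkdir -p pics
cat > h.py <<'E'
import numpy as np, cv2
from station import *
def snap(n,f=None):
    c=camera(n)
    if f: cv2.imwrite(f'pics/{f}.png',c['img'][:,:,::-1])
    return c
def ray(c,u,v):
    K=np.array(c['camera_matrix']);d=np.array([c['k1'],0,0,0,0.])
    p=cv2.undistortPoints(np.array([[[u,v]]],float),K,d)[0,0]
    R=np.array(c['R']);t=np.array(c['t'])
    return -R.T@t, R.T@np.array([p[0],p[1],1])
def at(c,u,v,z):
    o,d=ray(c,u,v); return o+d*(z-o[2])/d[2]
def proj(c,P):
    R=np.array(c['R']);K=np.array(c['camera_matrix'])
    return cv2.projectPoints(np.array(P,float).reshape(-1,3),cv2.Rodrigues(R)[0],np.array(c['t'],float),K,np.array([c['k1'],0,0,0,0.]))[0][:,0]
E
python3 - <<'E'
from h import *
import pickle
for n in('top','side'):
    c=snap(n,n+'0'); pickle.dump(c,open(n+'0.pkl','wb'))
    print(n,-np.array(c['R']).T@np.array(c['t']),np.array(c['R']).round(2).tolist(),c['k1'])
E
```

```text
top [0.32397001 0.06289459 1.56830538] [[0.02, -1.0, 0.01], [-0.99, -0.02, -0.14], [0.14, -0.0, -0.99]] -0.029501069995078254
side [ 0.48879457 -0.85049324  0.68233464] [[1.0, -0.08, -0.0], [-0.05, -0.56, -0.82], [0.07, 0.82, -0.57]] 0.007108766350157008
```

View pics/top0.png

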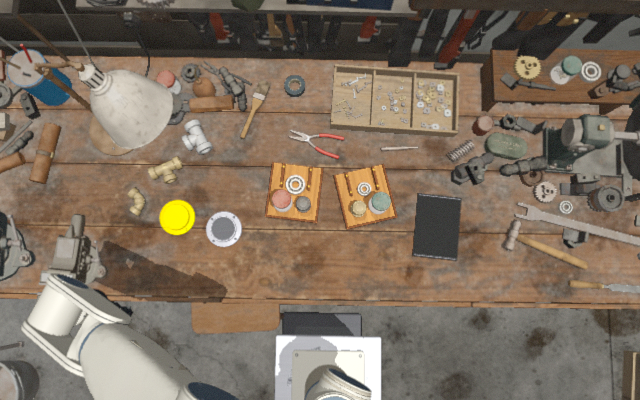

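View pics/side0.png

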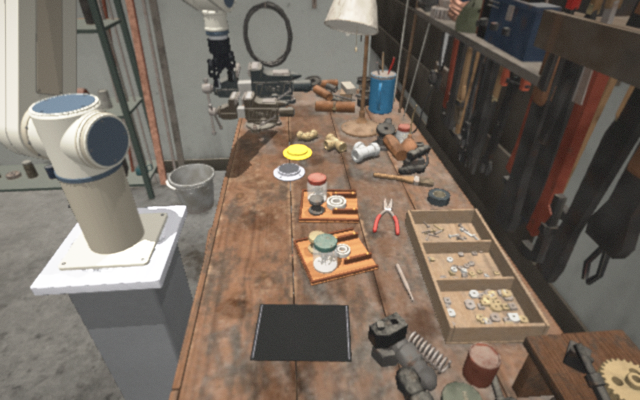

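Top view: the candidates for the tray are red-lid (295,192) and green-lid (365,197). The larger bearing is at (296,184) and the smaller at (364,188). The stands are steel (224,229) and yellow (177,217). The mat is at (438,227). I choose the red-lid tray and the steel stand, and will check them in close crops.

Run:
```python
import cv2
a=cv2.imread('pics/top0.png')
cv2.imwrite('pics/c1.png',cv2.resize(a[155:255,200:330],None,fx=6,fy=6,interpolation=cv2.INTER_CUBIC))
b=cv2.imread('pics/side0.png')
cv2.imwrite('pics/c2.png',cv2.resize(b[140:230,265:370],None,fx=6,fy=6,interpolation=cv2.INTER_CUBIC))
```

```text
(no output)
```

View pics/c1.png

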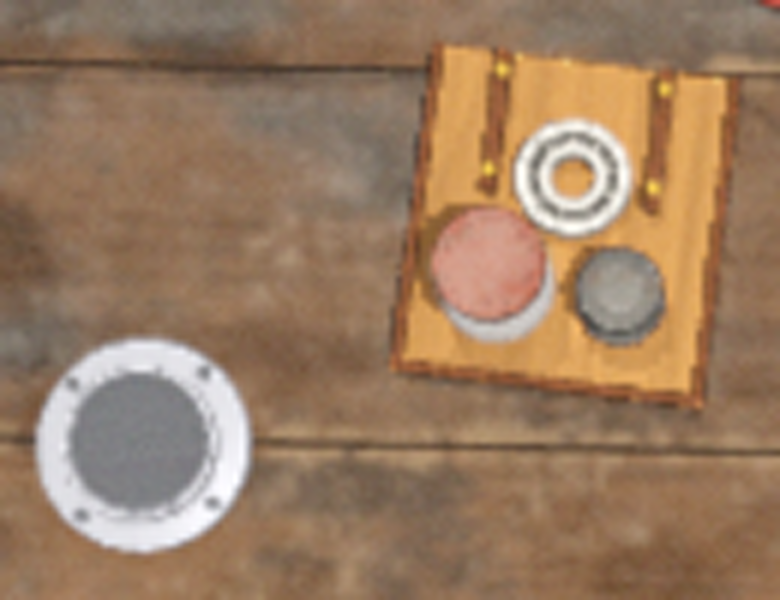

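View pics/c2.png

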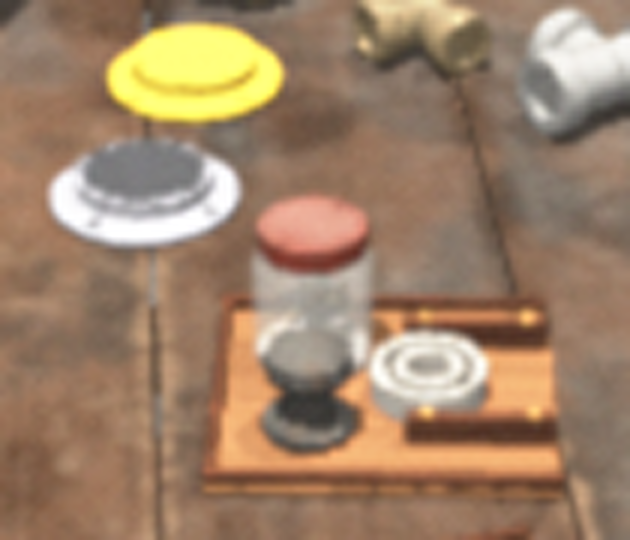

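The crops confirm it: red-lid jar with dark knob (620,290), larger bearing (572,178), and a bare steel stand with a dark top (139,440).

Run:
```python
from h import *
import pickle
T=pickle.load(open('top0.pkl','rb'));S=pickle.load(open('side0.pkl','rb'))
t=lambda u,v,z:at(T,200+(u+.5)/6-.5,155+(v+.5)/6-.5,z)[:2]
s=lambda u,v,z:at(S,265+(u+.5)/6-.5,140+(v+.5)/6-.5,z)[:2]
np.set_printoptions(precision=4,suppress=True)
print('jar',t(490,264,.088),s(313,229,.088)); print('bear',t(572,178,.024),s(429,367,.024)); print('stand',t(139,440,.02),s(145,170,.02))
print('knob',t(620,292,.046),s(308,362,.046))
C=np.array([t(434,46,.006),t(738,76,.006),t(703,408,.014),t(393,370,.014)]);print('corners',C)
L=np.array([[102,82],[102,-82],[-74,-82],[-74,82]])/1e3
def fit(L,W):
    l=L-L.mean(0);w=W-W.mean(0);a=np.arctan2((l[:,0]*w[:,1]-l[:,1]*w[:,0]).sum(),(l*w).sum());R=np.array([[np.cos(a),-np.sin(a)],[np.sin(a),np.cos(a)]])
    return np.degrees(a),W.mean(0)-R@L.mean(0),R
a,o,R=fit(L,C);print('tray yaw',a,o,'res',(C-(o+L@R.T))*1e3)
for n,p in dict(jar=(-.022,.032),knob=(-.022,-.032),bear=(.035,0)).items(): print(n,o+R@np.array(p))
f=lambda u,v:at(T,u,v,.003)[:2]
print('mat',[f(*q) for q in((418,194),(461,196),(457,260),(413,257))])
# mat from side
f=lambda u,v:at(S,u,v,.003)[:2]
print('mat s',[f(*q) for q in((258,305),(350,306),(351,359),(252,356))])
```

```text
jar [0.5561 0.1487] [0.5588 0.1436]
bear [0.6123 0.111 ] [0.6152 0.1092]
stand [0.4716 0.3309] [0.4737 0.3326]
knob [0.5496 0.0844] [0.5519 0.0864]
corners [[0.6852 0.1862]
 [0.6722 0.0251]
 [0.4944 0.0407]
 [0.5111 0.2017]]
tray yaw -5.152394118794942 [0.5768 0.1147] res [[-0.5348 -0.9475]
 [ 1.1564  1.2084]
 [-1.2976  0.9989]
 [ 0.676  -1.2599]]
jar [0.5578 0.1485]
knob [0.552  0.0848]
bear [0.6117 0.1115]
mat [array([ 0.5926, -0.2781]), array([ 0.5889, -0.4148]), array([ 0.3869, -0.3977]), array([ 0.3938, -0.2604])]
mat s [array([ 0.3957, -0.2607]), array([ 0.6019, -0.2805]), array([ 0.5847, -0.4112]), array([ 0.3906, -0.3886])]
```

```bash
cat >> h.py <<'E'
Y=np.radians(-5.15); ex=np.array([np.cos(Y),np.sin(Y),0]); 
def rot(s,yaw=Y):
    y=s*np.array([np.cos(yaw),np.sin(yaw),0]);z=np.array([0,0,-1.]);return np.column_stack([np.cross(y,z),y,z])
def st(m=''):
    s=read_state();print(m,round(s['time_s'],1),np.round(s['tool_pos'],4),'F',np.round(s['ft_force'],1),'op',round(s['opening'],3),'g',round(s['gripper_force'],1),flush=True);return s
E
python3 - <<'E'
from h import *
for s in(1,-1):
    for p in((.557,.148,.22),(.54,-.34,.22),(.4722,.3315,.2),(.61,.11,.01)):
        q=ik(p,rot(s));print(s,p,None if q is None else np.round(q))
q=ik((.5575,.148,.22),rot(1)); s=1 if q is not None and abs(q[5])<120 else -1
print('s',s)
reach((.5575,.148,.22),rot(s)); st()
move_straight((.5575,.148,.052),speed=.15); st('down')
snap('side','s1')
import cv2
a=cv2.imread('pics/s1.png');cv2.imwrite('pics/s1c.png',cv2.resize(a[120:230,245:385],None,fx=5,fy=5,interpolation=cv2.INTER_CUBIC))
E
```

```text
1 (0.557, 0.148, 0.22) [14. 19. 99. -0. 62. 19.]
1 (0.54, -0.34, 0.22) [-33.  25.  91.  -0.  64. -28.]
1 (0.4722, 0.3315, 0.2) [ 34.  21. 100.  -0.  59.  39.]
1 (0.61, 0.11, 0.01) [ 9. 39. 99. -0. 42. 14.]
-1 (0.557, 0.148, 0.22) None
-1 (0.54, -0.34, 0.22) None
-1 (0.4722, 0.3315, 0.2) [  34.   21.  100.   -0.   59. -141.]
-1 (0.61, 0.11, 0.01) None
s 1
 2.0 [0.5573 0.1489 0.22  ] F [ 0.4 -0.2  0.1] op 1.003 g 0.0
down 3.3 [0.5582 0.1482 0.0528] F [-0.5 -0.3 -0.5] op 0.996 g 0.0
```

View pics/s1c.png

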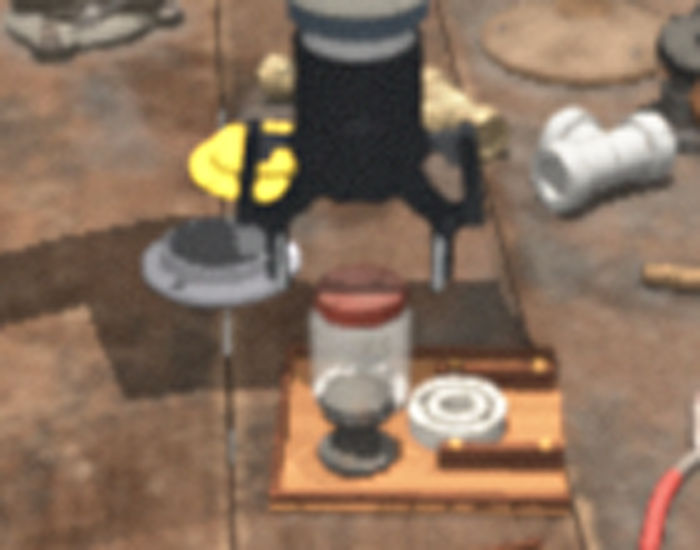

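The fingers stand around the lid, with tips at crop (283,278) and (438,285). That looks higher than expected, so I'll compare against the projection.

Run:
```python
from h import *
c=snap('side','s2'); st()
x,y=.5582,.1482
for z in(.053,.066,.08,.095):
    P=[np.array([x,y,z])+k*.0425*ex for k in(-1,1)]
    print(z,((proj(c,P)-[245,120])*5+2).round())
print('lid',((proj(c,[[.5575,.148,.088],[.5575,.148,.006]])-[245,120])*5+2).round())
a=cv2.imread('pics/s2.png');cv2.imwrite('pics/s2c.png',cv2.resize(a[120:230,245:385],None,fx=5,fy=5,interpolation=cv2.INTER_CUBIC))
c=snap('top'); a=c['img'][:,:,::-1]
cv2.imwrite('pics/t2c.png',cv2.resize(a[155:255,220:350],None,fx=5,fy=5,interpolation=cv2.INTER_CUBIC))
```

```text
3.4 [0.5582 0.1482 0.053 ] F [ 0.1 -0.3 -0.4] op 0.997 g 0.0
0.053 [[291. 335.]
 [428. 336.]]
0.066 [[290. 318.]
 [429. 318.]]
0.08 [[290. 298.]
 [429. 298.]]
0.095 [[289. 277.]
 [429. 277.]]
lid [[358. 287.]
 [359. 399.]]
```

View pics/s2c.png

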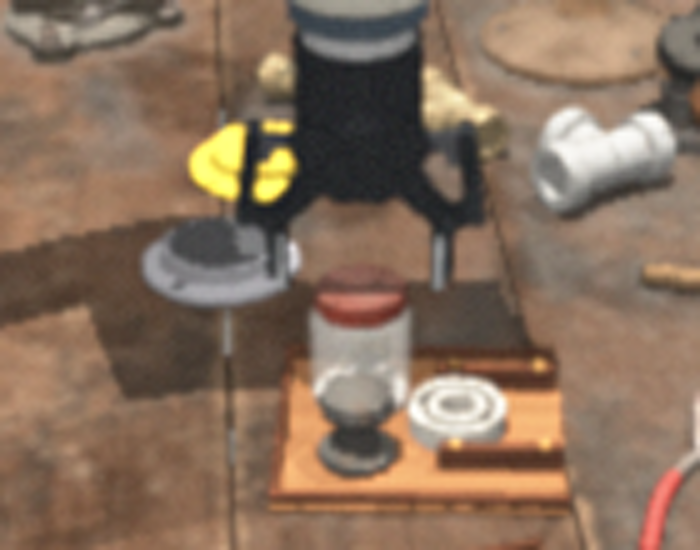

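View pics/t2c.png

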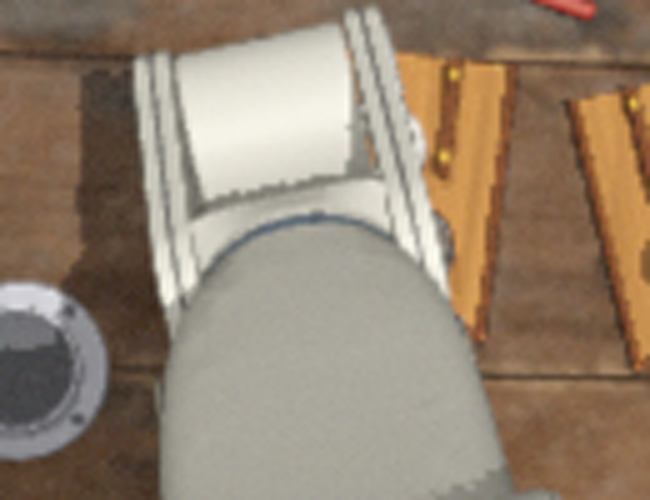

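The jar and tray match the projection, but the fingertips appear about 20 mm higher than documented (tips around row 285, near z 0.088). Lowering to TCP 0.032 is safe under either reading. I'll go there, grip and look.

Run:
```python
from h import *
move_straight((.5575,.148,.034),speed=.06); st('down')
grip(.0,40); st('grip')
c=snap('side');a=c['img'][:,:,::-1]
cv2.imwrite('pics/s3c.png',cv2.resize(a[120:230,245:385],None,fx=5,fy=5,interpolation=cv2.INTER_CUBIC))
```

```text
down 3.9 [0.557  0.1479 0.0333] F [ 1.1 -0.3  0.4] op 1.0 g 0.0
grip 4.2 [0.558  0.148  0.0349] F [-1.1 -0.8  5.4] op 0.682 g 41.5
```

View pics/s3c.png

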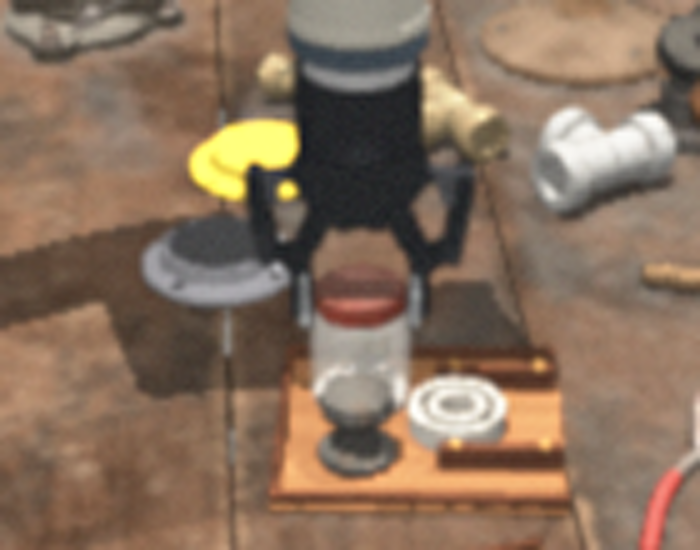

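The grip holds on the lid region, with tips near z 0.06. The true tips are therefore about 20 mm shorter than nominal. I'll carry the jar to the mat and approach the knob with guards.

```bash
cat >> h.py <<'E'
V=.3; R1=rot(1)
JAR=np.array([.5575,.148]); KNOB=np.array([.5515,.085]); BEAR=np.array([.6125,.1112]); STAND=np.array([.4722,.3315])
MAT=np.array([.492,-.337]); MJ=MAT+.05*ex[:2]; MK=MAT-.055*ex[:2]
def go(p,z,v=V): move_straight((p[0],p[1],z),R1,speed=v)
def crop(n,f,x0,x1,y0,y1,k):
    a=snap(n)['img'][y0:y1,x0:x1,::-1];cv2.imwrite(f'pics/{f}.png',cv2.resize(a,None,fx=k,fy=k,interpolation=cv2.INTER_CUBIC))
def guard(p,z0,z1,lim=6,step=.002):
    F0=np.array(read_state()['ft_force']);z=z0
    while z>z1+1e-6:
        z=max(z-step,z1);go(p,z,.05)
        F=np.array(read_state()['ft_force'])-F0
        if abs(F[2])>lim: print('contact at',z,F.round(1));break
    return z
E
python3 - <<'E'
from h import *
go(JAR,.2,.2); s=st('lift')
go(MJ,.2); go(MJ,.045,.2); z=guard(MJ,.045,.031,5,.002); st('mat')
grip(1.0); go(MJ,.2); st('released')
go(KNOB,.2); grip(.78); go(KNOB,.05,.2); z=guard(KNOB,.05,.018,4,.004); st('knob')
crop('side','k1',235,375,120,230,5)
E
```

```text
lift 5.3 [0.5565 0.1478 0.1988] F [ 0.2  0.8 -3.2] op 0.676 g 43.3
contact at 0.031 [-2.4  2.7  8. ]
mat 9.7 [ 0.5421 -0.3415  0.032 ] F [-0.9  2.6  5. ] op 0.682 g 44.2
released 10.8 [ 0.5414 -0.3412  0.1998] F [ 0.1  0.9 -0.5] op 1.002 g 0.0
knob 15.7 [0.5513 0.085  0.0177] F [ 0.4 -0.   0.2] op 0.777 g 0.0
```

View pics/k1.png

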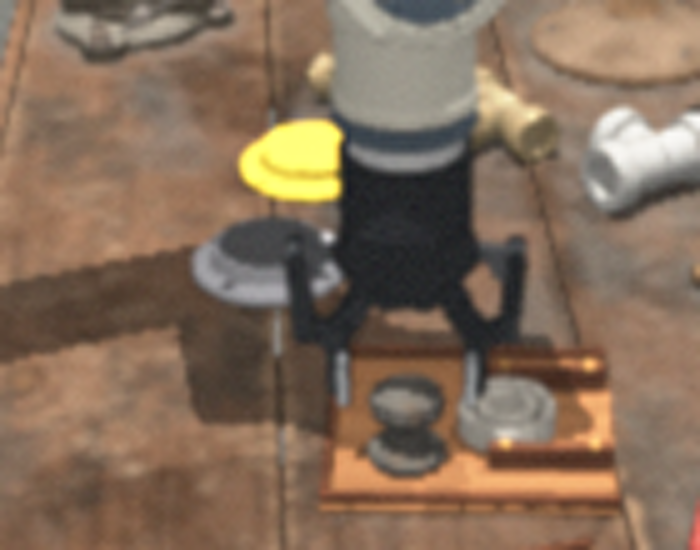

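Knob head is centred at crop (407,392) between the fingers at 348 and 470, with tips around z 0.045. I'll go 7 mm lower and grip.

Run:
```python
from h import *
z=guard(KNOB,.018,.011,4,.0035); grip(0,40); st('grip')
crop('side','k2',235,375,120,230,5)
go(KNOB,z+.01,.05); st('lift'); go(KNOB,.2,.2); st()
go(MK,.2); go(MK,.03,.2); print(z); guard(MK,.03,z-.003,5); st('mat')
grip(.85); go(MK,.2); st('rel')
go(BEAR,.2); grip(1.0); go(BEAR,.05,.2); z=guard(BEAR,.05,.0,4,.005); st('bear')
crop('side','b1',235,635,120,380,2)
crop('side','b2',235,375,120,230,5)
```

```text
grip 16.6 [0.5515 0.085  0.0115] F [-1.9  0.3  5.2] op 0.488 g 39.7
lift 17.0 [0.5519 0.085  0.0215] F [ 1.1  0.6 -1.7] op 0.486 g 40.6
 18.0 [0.5506 0.0849 0.1988] F [-0.4  0.1 -0.9] op 0.486 g 40.6
0.011
contact at 0.008 [-0.4  2.   5.8]
mat 23.4 [ 0.4375 -0.3323  0.0086] F [-0.3  1.9  3.9] op 0.485 g 41.1
rel 24.6 [ 0.4364 -0.3315  0.1989] F [-0.2 -0.6 -1. ] op 0.846 g 0.0
bear 30.0 [ 6.122e-01  1.111e-01 -4.000e-04] F [ 0.4 -0.2  0.3] op 0.999 g 0.0
```

View pics/b1.png

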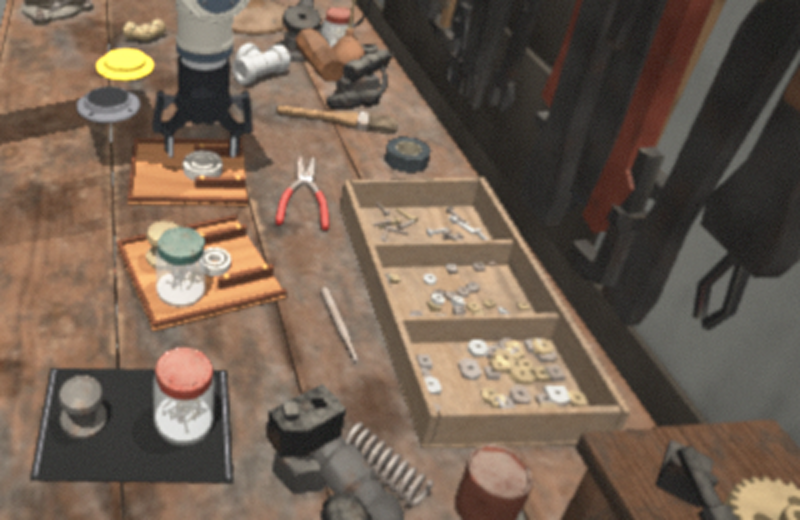

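View pics/b2.png

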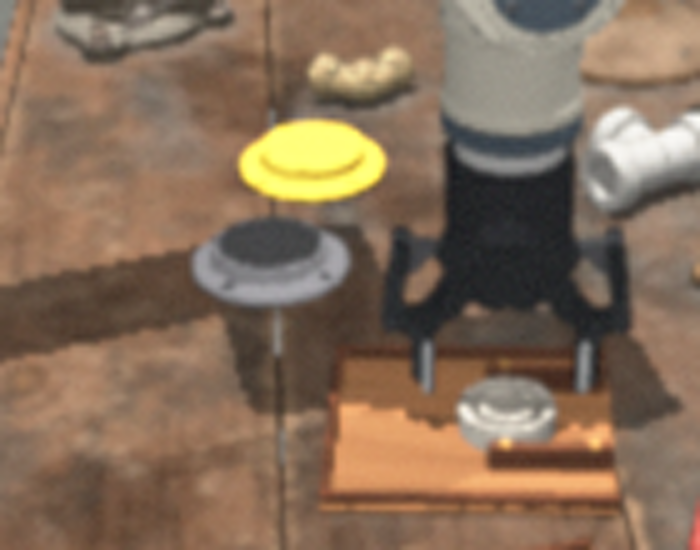

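b1 shows the knob (83,405) and jar (184,395) upright on the mat. b2 shows the bearing (507,412) centred between the fingers, with tips around z 0.035. I'll descend with a guard and grip.

```bash
python3 - <<'E'
from h import *
grip(.83); z=guard(BEAR,0,-.016,4,.002); st('down'); grip(0,50); st('grip')
crop('side','b3',255,375,140,230,6)
go(BEAR,z+.02,.08); st('lift')
crop('side','b4',255,375,140,230,6); print(z)
E
python3 -c "
import cv2,numpy as np;cv2.imwrite('pics/b34.png',cv2.resize(np.hstack([cv2.imread('pics/b3.png'),cv2.imread('pics/b4.png')]),(800,300)))"
```

```text
down 32.4 [ 0.6124  0.1112 -0.0161] F [0.  1.4 0.8] op 0.827 g 0.0
grip 32.7 [ 0.6127  0.1112 -0.0155] F [-1.9 -0.5  6.1] op 0.654 g 53.2
lift 33.1 [0.6131 0.1113 0.0048] F [ 1.3 -0.1 -1.5] op 0.659 g 53.3
-0.016
```

View pics/b34.png

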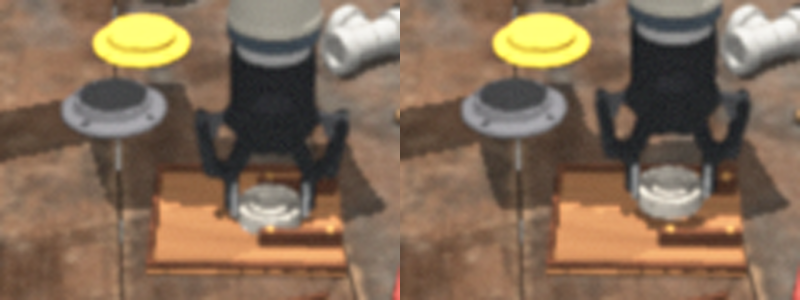

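Run:
```python
from h import *
go(BEAR,.15,.2); go(STAND,.15); go(STAND,.03,.2); z=guard(STAND,.018,-.002,5,.002); st('stand')
grip(.85); go(STAND,.15); st('rel'); 
# get knob next: hover above the mat, look at stand with clear view
go(MK,.2); st()
import pickle
T=snap('top');pickle.dump(T,open('top1.pkl','wb'))
a=T['img'][185:275,180:270,::-1];a=cv2.resize(a,(400,400),interpolation=cv2.INTER_CUBIC)
b=snap('side')['img'][135:195,260:320,::-1];b=cv2.resize(b,(400,400),interpolation=cv2.INTER_CUBIC)
cv2.imwrite('pics/st.png',np.hstack([a,b]))
```

```text
contact at -0.002 [-1.2 -1.   6.4]
stand 38.5 [ 0.4725  0.3317 -0.0015] F [-1.3 -1.   4.9] op 0.658 g 53.9
rel 39.5 [0.472  0.3314 0.1503] F [-0.6  0.4 -0.3] op 0.85 g 0.0
 41.8 [ 0.4373 -0.3311  0.1999] F [-0.6 -0.6  0.4] op 0.853 g 0.0
```

View pics/st.png

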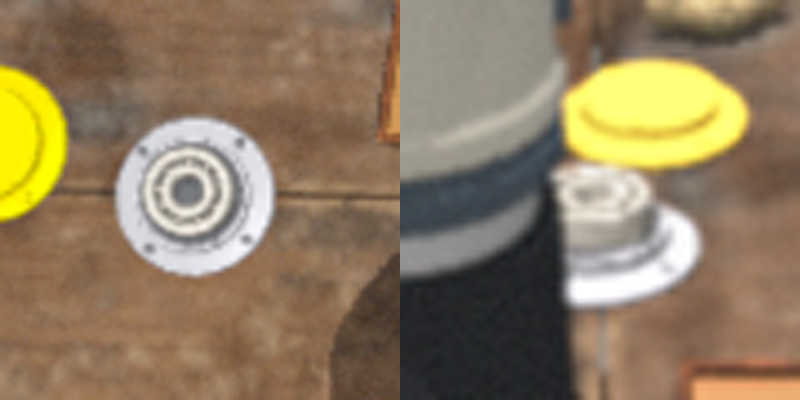

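The bearing lies flat on the stand. I'll quantify the centring: bearing at (188,190), foot at (195,196) in the crop.

Run:
```python
from h import *
import pickle
T=pickle.load(open('top1.pkl','rb'));k=400/90
g=lambda u,v,z:at(T,180+(u+.5)/k-.5,185+(v+.5)/k-.5,z)
print(g(188,190,.038),g(195.5,196,.006),g(195.5,196,.0))
a=cv2.resize(T['img'][205:250,200:245,::-1],(600,600),interpolation=cv2.INTER_CUBIC);cv2.imwrite('pics/st2.png',a)
```

```text
[0.47150378 0.3303795  0.038     ] [0.47046918 0.33052682 0.006     ] [0.4710318  0.33155466 0.        ]
```

View pics/st2.png

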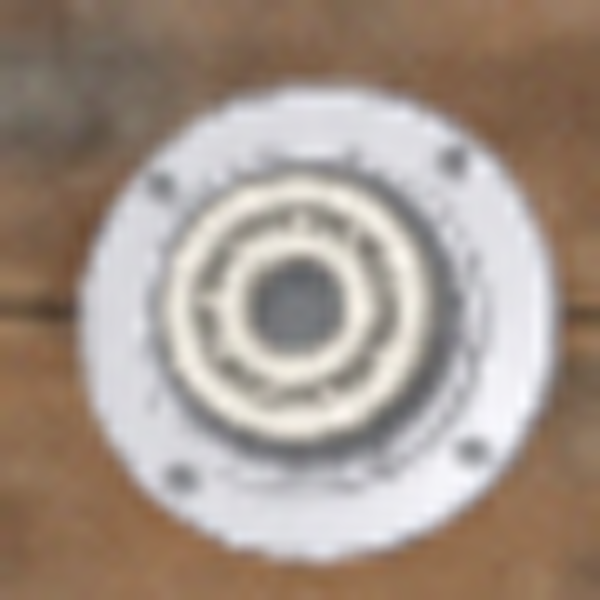

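The bearing is centred to about 1 mm. Next I return the knob and the jar, checking numerically against the first picture because the viewing budget is used up.

Run:
```python
from h import *
import pickle
go(MK,.03,.2); guard(MK,.03,.008,5,.004); grip(0,40); st('k grip'); go(MK,.2,.2); st('k lift')
go(KNOB,.2); go(KNOB,.03,.2); guard(KNOB,.025,.011,5); st('k down'); grip(.78); go(KNOB,.2,.2)
go(MJ,.2); grip(1.0); go(MJ,.05,.2); guard(MJ,.05,.031,5,.004); grip(0,40); st('j grip'); go(MJ,.2,.2); st('j lift')
go(JAR,.2); go(JAR,.05,.2); guard(JAR,.048,.034,5); st('j down'); grip(1.0); go(JAR,.22,.2)
reach((.35,-.3,.3),R1); st('clear')
T0=pickle.load(open('top0.pkl','rb'));S0=pickle.load(open('side0.pkl','rb'))
T=snap('top');S=snap('side');pickle.dump((T,S),open('end.pkl','wb'))
gray=lambda c:cv2.cvtColor(c['img'],cv2.COLOR_RGB2GRAY)
def match(A,B,n,u,v,w,h):   # patch of A found in B, subpixel by ECC
    u,v=int(u),int(v);t=gray(A)[v-h:v+h+1,u-w:u+w+1];m=8
    r=cv2.matchTemplate(gray(B)[v-h-m:v+h+m+1,u-w-m:u+w+m+1],t,cv2.TM_CCOEFF_NORMED)
    _,s,_,(x,y)=cv2.minMaxLoc(r);
    f=lambda a,b,c:0.5*(a-c)/(a-2*b+c)
    sx=f(*r[y,x-1:x+2]) if 0<x<2*m else 0; sy=f(*r[y-1:y+2,x]) if 0<y<2*m else 0
    print(n,'px shift',round(x-m+sx,2),round(y-m+sy,2),'score',round(float(s),3))
match(T0,T,'top jar',281,199,11,11);match(T0,T,'top knob',303,203,8,9)
match(S0,S,'side jar lid',317,178,11,9);match(S0,S,'side knob',316,204,9,10)
match(T0,T,'top tray ref',322,190,5,25);match(T0,T,'tray_b',366,195,30,30);match(S0,S,'side tray_b',336,255,40,28)
```

```text
k grip 44.8 [ 0.4375 -0.3322  0.0086] F [-1.3  1.2  5.6] op 0.487 g 39.6
k lift 45.9 [ 0.4365 -0.3315  0.1988] F [ 0.2 -0.3 -2.5] op 0.486 g 40.6
contact at 0.011 [-1.7 -0.4  8. ]
k down 50.3 [0.5519 0.0851 0.0117] F [-0.7  0.6  5.8] op 0.486 g 41.1
j grip 56.2 [ 0.5421 -0.3416  0.0318] F [-1.6  0.2  4.7] op 0.68 g 41.6
j lift 57.2 [ 0.5409 -0.3409  0.1985] F [ 0.1  0.1 -2.5] op 0.682 g 43.3
contact at 0.034 [-0.2 -0.4  8. ]
j down 61.7 [0.5579 0.1482 0.0349] F [-1.6  0.9  5.2] op 0.679 g 44.2
clear 65.0 [ 0.3505 -0.2996  0.2998] F [ 0.7  0.3 -0.5] op 0.996 g 0.0
top jar px shift -0.26 -0.08 score 0.873
top knob px shift 0.11 -0.13 score 0.93
side jar lid px shift 0.0 -0.09 score 0.995
side knob px shift 0.15 -0.07 score 0.985
top tray ref px shift -0.0 0.02 score 0.992
tray_b px shift -0.01 -0.09 score 0.915
side tray_b px shift 0.16 -0.03 score 0.926
```

```bash
python3 -c "
from station import *
sleep(0.5); print(finish_job())"
```

```text
the job is handed in; nothing more can be done
None
```

Job handed in at about 66 s: the larger bearing lies flat on the bare steel stand, centred to about 1 mm, the jar and knob are back upright within about 1 mm of where they stood (by camera comparison), and tray_b shows no measurable change.

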